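# Hold a case lid with its hinge knuckles in line

## Robot

A 6-joint arm with a two-finger parallel gripper is mounted at the origin on the work surface. World frame = base frame: x ahead of the robot, y to its left, z up, the work surface at z = 0. Lengths are in m, angles in degrees, forces in N, time in s.
With the tool pointing down it reaches from about 0.4 to 0.825 m from the base axis. Payload 7 kg.
Tool frame: the origin (TCP) lies on the centre line of the jaws, within the pads' length; the fingertips stand 14 mm ahead of it and the grasp point (between the pads) lies 5 mm behind it; z points along the fingers, x is the direction in which the jaws open and shut, and the axes are right-handed (so a half turn about z gives the same grasp; the last joint's range is limited). The gripper opens to 88 mm and grips with 3 to 60 N. Pads are 19 mm wide; open, the fingers measure 130 mm over their backs; the gripper's body (78 mm by 193 mm) begins 47 mm behind the grasp point.
Start: joints at [-48.81, 20.546, 0.682, 0, -70.136, -16.507], TCP at [0.282, -0.613, 0.241] pointing down, gripper open.
Joint ranges: [-176.03, 176.03], [-82.01, 121.73], [-58.28, 71.71], [-173.87, 95.51], [-174.79, -0.11], [-173.66, 173.66]. Speed limits (degrees/s): [136.94, 136.94, 172.46, 180, 180, 180].

## Interface

Orientations are given as [roll, pitch, yaw] about the fixed x, y, z axes, in that order (R = Rz(yaw) Ry(pitch) Rx(roll)).
In Python, from plant import * gives the robot as it stands.
- The arm moves only by the shell command python3 -m handwheel 'ROWS' [OPENING]. ROWS is JSON, a list of rows, each a list of 2 entries, a list of its own where there are three numbers: the shift along the tool's x, y, z each as a share of 0.2 m, from -1 to 1, then the turn, a rotation vector about the tool's x, y, z each as a share of 360 degrees, from -1 to 1. In form: [[[tx, ty, tz], [ax, ay, az]], ...]. A call has 1 to 5 rows; each row is the pose to reach, as a shift and turn from the pose commanded when the call began, along the tool's axes at that moment, turning the shorter way round; what a row does not reach only later rows make up. A row lasts 1/12 s, in which the tool goes at most 41.7 mm and 7.16 degrees, less where a joint would pass 70% of its speed; a pose out of reach is approached as far as the arm can. A call with a number of a shift or a turn outside -1 to 1 is refused whole. A call with a gripper value outside its range is refused whole. OPENING is the closure, from -1 (fully open) to 1 (shut), set as the call begins (- or left out, the last holds). The fingers move at their own pace and stop on an object; the grip force is fixed at half the most. Time passes only in rows, so rows that repeat a pose let the fingers close. It gives the time, the measured TCP pose, the force and the opening at its end, in the units of the state.
- get_obs(): the state, without advancing time (a new reading comes with each control period).
- snapshot(name): name is "side" or "top" or "wrist"; returns a dict with "color" (400x640x3 uint8, red, green, blue), "z_map" (400x640 float32, m along the optical axis (not along the pixel's ray), 0 where there is no reading), "intrinsics" (3x3 intrinsics, pixels), "rvec" (rotation vector, rad) and "tvec" (3), from world to camera coordinates, as OpenCV has them. Camera axes: x right, y down, z forward; pixel columns grow to the right and rows downward; lengths in m; the calibration is good to about 2 mm. A picture is of the moment at which its call begins.
- close_job(): hands the job in, once; it reports no verdict.
The state is a dict: "clock": time; "joint_pos": joint angles; "qvel": joint speeds; "tau": joint torques, N m; "tool_pos": TCP position; "orientation": TCP orientation; "force": force on the tool from outside, world axes, zero at the start; "moment": the same for the moment, N m; "opening": finger opening in m.
Only numpy, scipy, OpenCV 4.12 (cv2) and the standard library are available. Lean on these libraries where they do the work, as an engineer would, in place of code of your own. Each camera call takes 0.05 s, during which the arm holds its last target. There are 200 camera calls.

## Task

The lid of the blue instrument case has come off its hinge. Pick the lid up from the green mat by its black handle, set it on the case with its brass knuckle between the two steel knuckles, and press it fully down against the sprung tray inside so that the knuckle holes line up for the hinge pin. Finish while still gripping the handle and holding the lid down like that (the tray lifts it again if you let go), and leave the pin and all other things where they are.

Things in the scene. Friction and masses are not known exactly. Their poses are not given: they have to be found in the camera images.
- lid: Loose lid, 0.24 to 0.36 kg, flat on the mat at the start: aluminium plate 110 x 140 mm (z 10 to 16, x -54 to +56 mm), plug below 80 x 110 mm (z 0 to 10), black handle above, brass knuckle at one edge. Origin: centre of the plug's underside. Axes: x towards the knuckle, y along the hinge line, z up.
- lid_handle (a point): Middle of the lid's black handle, a solid flat-sided bar 14 mm thick in the lid's x, 60 mm long in its y, 34 mm tall (z 16 to 50 mm of the lid frame). This point: (0, 0, 33) mm in the lid frame.
- lid_bore (a point): Middle of the hole of the lid's brass knuckle, (70, 0, 9) mm in the lid frame. The knuckle is a tube along the lid's y, 37 mm long, 18 mm outside, 10 mm hole.
- case: Blue instrument case without its lid, fixed, 120 (x) x 150 (y) mm, rim 60 mm above the table. Origin: centre of its underside on the table. Axes: x towards the hinge side (dark jamb block with two steel knuckles, reaching to x = 82 mm), y along the hinge line, z up. Opening 83 x 113 mm about x = y = 0, with a 5 mm wide bevel at the rim; the lid's plug has 1.5 mm play all round.
- case_seat (a point): Where the lid's origin lies when the lid is fully down with its plate on the rim and the lid's axes along the case's: (0, 0, 50) mm in the case frame.
- case_bore (a point): Middle of the line through the holes of the two steel knuckles, half way between them: (70, 0, 59) mm in the case frame. The knuckles are tubes along y, 18 mm outside, 10 mm holes, from 22 to 54 mm either side of this point; the gap between them is 44 mm.
- tray (a joint): Black sprung tray inside the case opening, 70 x 98 mm; its top is 2 mm below the rim when free. Value in m: how far it is pressed down, 0 when free, 0.008 with the lid fully down (travel 0.012). It pushes up with 4.2 N at 0 and 9 N at 0.008, more than the lid's weight.
- pin: Steel hinge pin, 6 mm thick, 120 mm long along its y, lying in the steel dish; not needed, leave it. Origin: underside of its middle.
- dish: Open stainless dish 90 x 200 x 22 mm near the back of the table, holding the pin; leave it. Origin: centre of underside.
- beaker: Stainless beaker, 72 mm wide, 90 mm high, near the back; leave it. Origin: centre of underside.
- tissue_box: White and blue tissue box 100 x 230 x 85 mm near the back; leave it. Origin: centre of underside.
- forceps: Steel forceps 165 mm long lying at the right side; leave them. Origin: underside of the middle of the handle.
- handpiece: Grey pen-like handpiece 160 mm long lying at the right side; leave it. Origin: underside of its middle.
- syringe: Small syringe with pink plunger, 130 mm long, lying at the left side; leave it. Origin: underside of its barrel.

How it is judged:
By the outcome, as a careful person would: the job done as asked, in the order asked, and still so for the second after the job is handed in, while the arm keeps its last pose, push and grip.
It also fails if it takes over 42 s, if anything falls off the work surface, if the arm or the gripper's body presses on something with over 40 N, if the wrist force passes 120 N, or if a joint passes its speed limit or range.

## Working session

There is one attempt and no reset: what is moved stays moved. The work goes in short steps, Python scripts to look and compute and a shell command to move; the robot and the scene stay as the last step left them, time stands still between calls to the robot, and variables do not carry over. Pictures are saved under pics/ and viewed, about 8 in all and at most 12, crops included, and the job is handed in when it is done.

```bash
mkdir -p pics; ls
cat > h.py <<'E'
from plant import *
import numpy as np, cv2, pickle
from scipy.spatial.transform import Rotation as R
def cam(s):
    return s["intrinsics"], R.from_rotvec(np.ravel(s["rvec"])).as_matrix(), np.ravel(s["tvec"])
def cloud(s):
    K,Rm,t=cam(s); z=s["z_map"]; v,u=np.indices(z.shape)
    P=np.stack([(u-K[0,2])/K[0,0]*z,(v-K[1,2])/K[1,1]*z,z],-1)
    return (P-t)@Rm   # world points
def ray(s,uv,h):
    K,Rm,t=cam(s); d=np.linalg.inv(K)@np.array([uv[0],uv[1],1.]); d=Rm.T@d; o=-Rm.T@t
    return o+d*(h-o[2])/d[2]
def save(name,s): cv2.imwrite("pics/"+name,s["color"][:,:,::-1])
E
python3 - <<'E'
from h import *
o=get_obs(); print({k:np.round(v,3).tolist() for k,v in o.items()})
S={n:snapshot(n) for n in("top","side")}
pickle.dump(S,open("s0.pkl","wb"))
for n in S:
    save(n+"0.png",S[n]); K,Rm,t=cam(S[n]); print(n,K.round(1).tolist(),(-Rm.T@t).round(3))
E
```

```text
pics
{'clock': 0.0, 'joint_pos': [-48.81, 20.59, 0.635, -0.019, -70.136, -16.506], 'qvel': [0.009, -0.086, 0.067, -0.0, 0.051, -0.015], 'tau': [0.002, -58.271, 29.305, 6.997, 0.007, -0.0], 'tool_pos': [0.282, -0.613, 0.24], 'orientation': [-179.991, -0.093, 114.678], 'force': [0.148, 0.156, 0.031], 'moment': [0.028, -0.019, -0.008], 'opening': 0.087}
top [[403.2, 0.0, 311.4], [0.0, 403.2, 202.1], [0.0, 0.0, 1.0]] [ 0.423 -0.008  1.175]
side [[444.6, 0.0, 321.8], [0.0, 444.6, 199.0], [0.0, 0.0, 1.0]] [0.426 0.777 1.01 ]
```

View pics/top0.png

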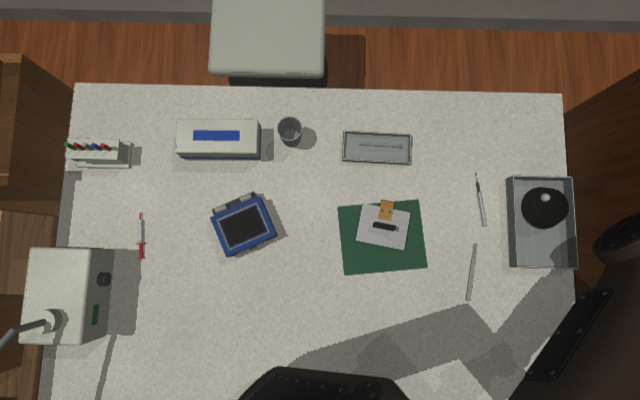

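View pics/side0.png

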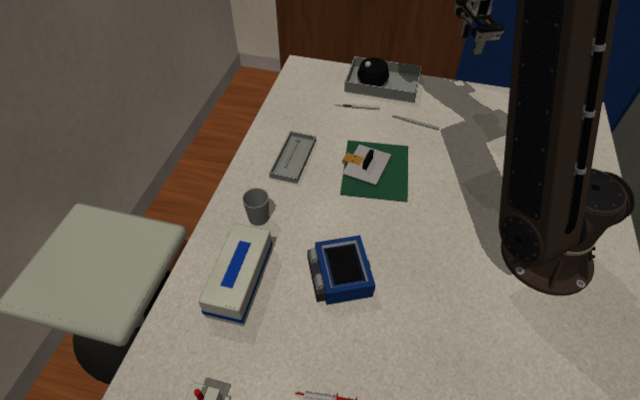

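The top view shows the lid on the mat: handle at (385,227), brass knuckle at (386,208). The case is at (244,225) with its jamb up-left at (235,200). The side view agrees. Next I'll measure from the top view.

```bash
cat > m.py <<'E'
from h import *
def rect(m,s,h):
    c=max(cv2.findContours(m.astype(np.uint8),cv2.RETR_EXTERNAL,cv2.CHAIN_APPROX_NONE)[0],key=cv2.contourArea)[:,0]
    w=np.array([ray(s,p,h)[:2] for p in c])*1000
    (cx,cy),(a,b),th=cv2.minAreaRect(w.astype(np.float32)); return np.round([cx,cy,a,b,th],1), w
E
python3 - <<'E'
from m import *
S=pickle.load(open("s0.pkl","rb"))
for n in S:
    s=S[n]; P=cloud(s); C=s["color"].astype(int); H=cv2.cvtColor(s["color"],cv2.COLOR_RGB2HSV).astype(int)
    inb=lambda x0,x1,y0,y1:(P[...,0]>x0)&(P[...,0]<x1)&(P[...,1]>y0)&(P[...,1]<y1)
    L=inb(.25,.55,-.4,-.05); Cs=inb(.2,.6,.08,.35)
    z=P[...,2]
    brass=L&(abs(H[...,0]-17)<8)&(H[...,1]>100)&(H[...,2]>80)
    hand=L&(C.max(-1)<60)&(z>.035)
    plate=L&(z>.011)&(z<.06)&~brass
    blue=Cs&(abs(H[...,0]-113)<12)&(H[...,1]>120)
    tray=Cs&(C.max(-1)<60)&(z>.05)
    for nm,m,h in(("brass",brass,.018),("handle",hand,.05),("plate",plate,.016),("blue",blue,.06),("tray",tray,.058),("case",Cs&(z>.045),.06)):
        if m.sum()>10:
            print(n,nm,m.sum(),rect(m,s,h)[0],"z pct",(np.percentile(z[m],[5,50,95])*1000).round(1),"mean",(P[m].mean(0)*1000).round(1))
        else: print(n,nm,m.sum())
E
```

```text
top brass 17 [ 548.  -207.6    2.9   28.7    1.5] z pct [19.5 21.6 25.5] mean [ 548.  -209.4   22.3]
top handle 11881 [ 238.2 -707.8  311.7  370.5    1.7] z pct [646.  705.5 762.2] mean [ 332.2 -295.6  698. ]
top plate 1372 [ 515.7 -199.9  140.8   91.    80.2] z pct [16.7 20.9 53.6] mean [ 508.4 -201.1   23.5]
top blue 707 [513.4 193.6 119.7 148.5  25.5] z pct [57.  60.5 63.9] mean [511.3 191.   60.3]
top tray 901 [511.9 193.8  70.5  98.2  25.5] z pct [54.9 58.6 62.1] mean [512.  193.8  58.5]
top case 2357 [520.1 197.6 140.4 150.8  25.6] z pct [48.9 59.4 64.9] mean [518.1 198.1  58.9]
side brass 7
side handle 98 [ 526.1 -194.2   76.1   16.7   81.5] z pct [ 37.8  52.1 629.4] mean [ 510.9 -185.1   85.3]
side plate 831 [ 517.5 -199.6  143.9   89.7   80.2] z pct [15.7 19.7 52.4] mean [ 510.1 -192.6   23.1]
side blue 1606 [510.1 206.9 123.3 175.   24.9] z pct [18.  56.9 61.9] mean [504.  219.4  48.7]
side tray 1147 [512.7 193.9  76.3 105.7  25.9] z pct [51.9 57.1 60.2] mean [512.3 202.3  56.9]
side case 2756 [522.9 204.2 143.2 159.1  25.5] z pct [47.8 57.9 63.3] mean [519.2 203.2  57.3]
```

Run:
```python
from m import *
S=pickle.load(open("s0.pkl","rb"))
for n in S:
    s=S[n]; P=cloud(s); C=s["color"].astype(int); H=cv2.cvtColor(s["color"],cv2.COLOR_RGB2HSV).astype(int); z=P[...,2]
    L=(P[...,0]>.4)&(P[...,0]<.65)&(P[...,1]>-.33)&(P[...,1]<-.08)&(z<.1)
    brass=L&(abs(H[...,0]-17)<10)&(H[...,1]>90)
    green=L&(abs(H[...,0]-75)<20)&(H[...,1]>80)
    hand=L&(C.max(-1)<60)&(z>.03)
    plate=L&(z>.011)&~brass&~green
    for nm,m,h in(("brass",brass,.02),("handle",hand,.053),("plate",plate,.019),("green",green,.003)):
        print(n,nm,m.sum(),rect(m,s,h)[0] if m.sum() else "","z pct",(np.percentile(z[m],[5,50,95])*1000).round(1) if m.sum() else "")
    tab=(P[...,0]>.4)&(P[...,0]<.65)&(P[...,1]>0)&(P[...,1]<.06);print("table z",np.median(z[tab])*1000)
o=get_obs(); T=R.from_euler("xyz",o["orientation"],degrees=True).as_matrix()
tgt=np.array([.510,-.200,.25])-o["tool_pos"]
print("tool shift share",(T.T@tgt/.2).round(3))
```

```text
top brass 243 [ 573.3 -209.    38.2   55.1   80.6] z pct [17.9 21.5 25.1]
top handle 110 [ 523.6 -199.1   61.3   13.9   79.3] z pct [49.2 54.5 57.7]
top plate 1733 [ 524.8 -201.1  140.3  110.    80. ] z pct [17.  20.8 52.3]
top green 3168 [ 496.7 -199.9  193.3  234.8    6.7] z pct [0.8 4.5 8.1]
table z 0.558070332320919
side brass 172 [ 575.6 -204.1   50.3   55.9   80. ] z pct [ 9.7 19.8 24.6]
side handle 101 [ 525.4 -188.9   80.1   18.    81.5] z pct [31.4 51.4 55.7]
side plate 1085 [ 528.2 -198.6  143.1  112.1   80. ] z pct [15.7 19.6 51.4]
side green 2046 [ 497.8 -200.2  195.7  236.1    6.8] z pct [-0.3  3.3  6.8]
table z -0.7329255726688547
tool shift share [ 1.4    1.899 -0.05 ]
```

```bash
python3 -m handwheel '[[[0.6,0.82,0],[0,0,-0.098]],[[0.6,0.82,0],[0,0,-0.098]],[[0.6,0.82,0],[0,0,-0.098]],[[0.6,0.82,0],[0,0,-0.098]],[[0.6,0.82,0],[0,0,-0.098]]]' -1
cat > go.py <<'E'
import sys; from h import *
a=[float(v) for v in sys.argv[1:]]  # x y z (m) yaw of tool x
o=get_obs(); T=R.from_euler("xyz",o["orientation"],degrees=True)
G=R.from_euler("xyz",[180,0,a[3]],degrees=True)
print("t",round(o["clock"],2),"pos",np.round(o["tool_pos"],4),"rpy",np.round(o["orientation"],2),"F",np.round(o["force"],1),"open",round(o["opening"],4))
print("shift",(T.inv().apply(np.array(a[:3])-o["tool_pos"])/.2).round(4),"turn",((T.inv()*G).as_rotvec(degrees=True)/360).round(4))
E
python3 go.py .5237 -.2002 .24 170
```

```text
clock: 0.52
tool_pos: [0.3812, -0.4336, 0.2402]
orientation: [180.0, -0.0, 150.3]
force: [0.4, -0.2, 0.3]
opening: 0.0873
t 0.52 pos [ 0.3812 -0.4336  0.2402] rpy [ 1.7998e+02 -3.0000e-02  1.5031e+02] F [ 0.4 -0.2  0.3] open 0.0873
shift [-0.041   1.3669  0.0014] turn [ 0.0001 -0.0001 -0.0547]
```

```bash
python3 -m handwheel '[[[-0.03,1,0],[0,0,-0.0547]],[[-0.03,1,0],[0,0,-0.0547]],[[-0.03,1,0],[0,0,-0.0547]],[[-0.03,1,0],[0,0,-0.0547]],[[-0.03,1,0],[0,0,-0.0547]]]'
python3 go.py .5237 -.2002 .24 170
```

```text
clock: 0.93
tool_pos: [0.4869, -0.2632, 0.2405]
orientation: [180.0, 0.0, 169.7]
force: [0.2, -1.2, 0.2]
opening: 0.0875
t 0.93 pos [ 0.4869 -0.2632  0.2405] rpy [179.99   0.   169.73] F [ 0.2 -1.2  0.2] open 0.0875
shift [-0.1248  0.3425  0.0027] turn [ 0.      0.     -0.0007]
```

Run:
```python
from m import *
s=snapshot("wrist"); pickle.dump(s,open("w1.pkl","wb")); save("w1.png",s)
K,Rm,t=cam(s); o=get_obs(); print(K[0,0],(-Rm.T@t).round(3),Rm[2].round(2),np.round(o["tool_pos"],4))
```

```text
298.1386375558799 [ 0.472 -0.335  0.384] [ 0.05  0.27 -0.96] [ 0.4895 -0.2602  0.2405]
```

View pics/w1.png

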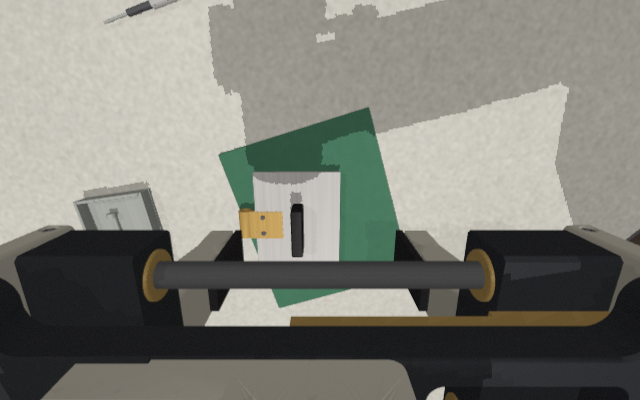

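The wrist view shows the lid square to the jaws, with the handle at (297,230) and the knuckle at (262,225). I'll measure it here and then move over it.

```bash
python3 - <<'E'
from m import *
s=pickle.load(open("w1.pkl","rb")); P=cloud(s); C=s["color"].astype(int); z=P[...,2]
H=cv2.cvtColor(s["color"],cv2.COLOR_RGB2HSV).astype(int)
v,u=np.indices(z.shape); B=(u>240)&(u<345)&(v>165)&(v<262)
hand=B&(C.max(-1)<75)&(z>.046); top=hand&(z>.05)
br=B&(abs(H[...,0]-17)<10)&(H[...,1]>90)
print("hand z",(np.percentile(z[hand],[5,50,95])*1000).round(1),rect(hand,s,.054)[0])
pl=B&(z>.01)&(z<.03)&~br&(C.min(-1)>110)
print("plate z",np.median(z[pl])*1000,rect(pl,s,.020)[0]); print("brass",rect(br,s,.022)[0])
g=(abs(H[...,0]-75)<20)&(H[...,1]>80)&(v<220)&(v>110)&(u>220)&(u<400); print("mat z",np.median(z[g])*1000)
E
python3 go.py .5237 -.2002 .12 170
```

```text
hand z [ 51.5  53.8 229.7] [ 523.8 -202.5   59.4   13.2   78.9]
plate z 19.933529624328553 [ 523.7 -210.1  121.   109.8   79.8]
brass [ 570.9 -211.8   40.5   53.9   77.8]
mat z 3.9106858431568936
t 0.98 pos [ 0.4895 -0.2602  0.2405] rpy [1.7994e+02 6.0000e-02 1.6981e+02] F [1.7 2.9 0.2] open 0.0875
shift [-0.1148  0.3249  0.6027] turn [ 0.0002  0.0002 -0.0005]
```

```bash
python3 -m handwheel '[[[-0.115,0.325,0.2],[0,0,-0.0005]],[[-0.115,0.325,0.4],[0,0,-0.0005]],[[-0.115,0.325,0.6],[0,0,-0.0005]],[[-0.115,0.325,0.6],[0,0,-0.0005]],[[-0.115,0.325,0.6],[0,0,-0.0005]]]'
python3 go.py .5237 -.2012 .038 170; python3 -m handwheel '[[[0,0,0],[0,0,0]],[[0,0,0],[0,0,0]]]';python3 go.py .5237 -.2012 .038 170
```

```text
clock: 1.4
tool_pos: [0.5172, -0.2044, 0.1152]
orientation: [-180.0, -0.5, 169.9]
force: [-0.4, -0.0, -0.1]
opening: 0.0879
t 1.4 pos [ 0.5172 -0.2044  0.1152] rpy [-180.     -0.54  169.86] F [-0.4 -0.  -0.1] open 0.0879
shift [-0.0328  0.0214  0.3859] turn [-0.     -0.0015 -0.0004]
clock: 1.57
tool_pos: [0.5212, -0.2064, 0.1221]
orientation: [-180.0, 0.1, 169.8]
force: [0.9, 0.3, 0.6]
opening: 0.0875
t 1.57 pos [ 0.5212 -0.2064  0.1221] rpy [-1.7998e+02  9.0000e-02  1.6985e+02] F [0.9 0.3 0.6] open 0.0875
shift [-0.0068  0.0281  0.4204] turn [-0.0001  0.0003 -0.0004]
```

```bash
python3 -m handwheel '[[[-0.007,0.028,0.1],[0,0,0]],[[-0.007,0.028,0.2],[0,0,0]],[[-0.007,0.028,0.3],[0,0,0]],[[-0.007,0.028,0.36],[0,0,0]],[[-0.007,0.028,0.415],[0,0,0]]]'
python3 -m handwheel '[[[0,0,0],[0,0,0]],[[0,0,0],[0,0,0]],[[0,0,0],[0,0,0]]]';python3 go.py .5237 -.2012 .038 170
```

```text
clock: 1.98
tool_pos: [0.5238, -0.2013, 0.0388]
orientation: [180.0, 0.2, 169.8]
force: [0.0, -0.7, 1.0]
opening: 0.0876
clock: 2.23
tool_pos: [0.5237, -0.2009, 0.039]
orientation: [180.0, 0.1, 169.8]
force: [-0.1, 0.1, 0.4]
opening: 0.0876
t 2.23 pos [ 0.5237 -0.2009  0.039 ] rpy [1.7999e+02 1.3000e-01 1.6983e+02] F [-0.1  0.1  0.4] open 0.0876
shift [ 0.     -0.0013  0.0051] turn [ 0.      0.0004 -0.0005]
```

```bash
python3 -m handwheel '[[[0,0,0],[0,0,0]],[[0,0,0],[0,0,0]],[[0,0,0],[0,0,0]],[[0,0,0],[0,0,0]],[[0,0,0],[0,0,0]]]' 1
python3 -m handwheel '[[[0,0,0],[0,0,0]],[[0,0,0],[0,0,0]],[[0,0,0],[0,0,0]],[[0,0,0],[0,0,0]],[[0,0,0],[0,0,0]]]'
python3 -m handwheel '[[[0,0,0],[0,0,0]],[[0,0,0],[0,0,0]],[[0,0,0],[0,0,0]]]'
python3 go.py .5237 -.2012 .16 170
```

```text
clock: 2.65
tool_pos: [0.5228, -0.2006, 0.0378]
orientation: [180.0, 0.0, 169.8]
force: [-0.2, -0.3, 0.5]
opening: 0.06
clock: 3.07
tool_pos: [0.5227, -0.2006, 0.0375]
orientation: [-180.0, -0.0, 169.8]
force: [0.3, 0.2, -0.8]
opening: 0.0265
clock: 3.32
tool_pos: [0.5231, -0.2006, 0.0376]
orientation: [180.0, 0.0, 169.8]
force: [1.0, -0.1, -1.1]
opening: 0.0138
t 3.32 pos [ 0.5231 -0.2006  0.0376] rpy [1.8000e+02 4.0000e-02 1.6984e+02] F [ 1.  -0.1 -1.1] open 0.0138
shift [-0.0039 -0.0023 -0.6119] turn [ 0.      0.0001 -0.0004]
```

Gripped at 13.8 mm, which matches the 14 mm bar. Now I'll lift.

```bash
python3 -m handwheel '[[[0,0,0],[0,0,0]],[[0,0,-0.05],[0,0,0]],[[0,0,-0.15],[0,0,0]],[[0,0,-0.3],[0,0,0]],[[0,0,-0.45],[0,0,0]]]'
python3 -m handwheel '[[[0,0,-0.1],[0,0,0]],[[0,0,-0.15],[0,0,0]],[[0,0,-0.15],[0,0,0]],[[0,0,-0.15],[0,0,0]]]'
python3 go.py .512 .1938 .16 205.5
python3 - <<'E'
from m import *
s=snapshot("wrist"); pickle.dump(s,open("w2.pkl","wb")); save("w2.png",s)
E
```

```text
clock: 3.73
tool_pos: [0.5211, -0.2004, 0.1279]
orientation: [-180.0, -0.2, 169.8]
force: [0.4, -0.1, -3.1]
opening: 0.0136
clock: 4.07
tool_pos: [0.522, -0.2003, 0.1571]
orientation: [180.0, -0.0, 169.8]
force: [-0.6, -0.1, -4.7]
opening: 0.014
t 4.07 pos [ 0.522  -0.2003  0.1571] rpy [ 1.7996e+02 -3.0000e-02  1.6981e+02] F [-0.6 -0.1 -4.7] open 0.014
shift [ 0.3982  1.9306 -0.0132] turn [ 0.0001 -0.0001 -0.0991]
```

View pics/w2.png

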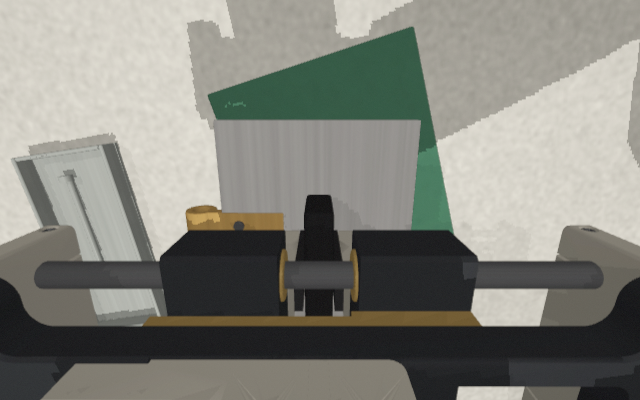

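The lid hangs level in the grip. Its plate edge is at rows 120 and below, the knuckle at (205,215), and the force shows a weight of about 4 N. I'll measure the lid pose in the tool frame.

```bash
cat > lid.py <<'E'
from m import *
def lid(s,o):
    T=R.from_euler("xyz",o["orientation"],degrees=True); P=cloud(s); C=s["color"].astype(int)
    q=T.inv().apply((P-o["tool_pos"]).reshape(-1,3)).reshape(P.shape)*1000  # tool frame mm
    m=(abs(q[...,0])<70)&(q[...,1]<-25)&(q[...,1]>-95)&(abs(q[...,2]-17)<8)&(s["z_map"]>0)
    H=cv2.cvtColor(s["color"],cv2.COLOR_RGB2HSV).astype(int)
    m&=(H[...,1]<60)&(C.min(-1)>80)
    p=q[m]; A=np.c_[p[:,:2],np.ones(len(p))]; k=np.linalg.lstsq(A,p[:,2],rcond=None)[0]
    # edges by rays onto the plate plane in the tool frame, z = median
    K,Rm,t=cam(s); n=max(cv2.findContours(m.astype(np.uint8),cv2.RETR_EXTERNAL,cv2.CHAIN_APPROX_NONE)[0],key=cv2.contourArea)[:,0]
    d=(np.c_[n,np.ones(len(n))]@np.linalg.inv(K).T)@Rm; d=T.inv().apply(d); c=T.inv().apply(-Rm.T@t-o["tool_pos"])*1000
    e=c+d*((k[2]-40*k[1]-c[2])/d[:,2])[:,None]
    print("plane tilt deg",np.degrees(k[:2]).round(2),"z at y=-40",(k[2]-40*k[1]).round(1),"N",m.sum())
    f=e[(e[:,1]<e[:,1].min()+3)&(abs(e[:,0])<45)]; print("far edge y: mid",np.polyfit(f[:,0],f[:,1],1).round(4))
    lo=e[(e[:,1]>-62)&(e[:,1]<-35)]; 
    for nm,g in(("left",lo[lo[:,0]<-30]),("right",lo[lo[:,0]>30])): print(nm,"x at y=-50",np.median(g[:,0]).round(1),"slope",np.polyfit(g[:,1],g[:,0],1)[0].round(3))
E
python3 - <<'E'
from lid import *
lid(pickle.load(open("w2.pkl","rb")),get_obs())
E
```

```text
plane tilt deg [ 0.17 -0.11] z at y=-40 16.9 N 16137
far edge y: mid [ -0.     -69.4528]
left x at y=-50 -54.7 slope -0.001
right x at y=-50 54.1 slope 0.001
```

```bash
python3 -m handwheel '[[[0.05,0.18,-0.1],[0,0,-0.015]],[[0.1,0.37,-0.3],[0,0,-0.03]],[[0.15,0.56,-0.3],[0,0,-0.045]],[[0.2,0.75,-0.3],[0,0,-0.06]],[[0.25,0.94,-0.3],[0,0,-0.075]]]'
python3 go.py .452 .320 .22 205.5
```

```text
clock: 4.53
tool_pos: [0.5061, -0.0098, 0.2166]
orientation: [180.0, -0.1, -163.0]
force: [1.4, 0.2, -4.1]
opening: 0.0136
t 4.53 pos [ 0.5061 -0.0098  0.2166] rpy [ 1.7998e+02 -8.0000e-02 -1.6297e+02] F [ 1.4  0.2 -4.1] open 0.0136
shift [-0.2244  1.6557 -0.0166] turn [ 0.0001 -0.0002 -0.0235]
```

```bash
python3 -m handwheel '[[[-0.03,0.18,0],[0,0,-0.01]],[[-0.06,0.37,0],[0,0,-0.02]],[[-0.09,0.56,0],[0,0,-0.0235]],[[-0.11,0.75,0],[0,0,-0.0235]],[[-0.13,0.94,0],[0,0,-0.0235]]]'
python3 go.py .452 .320 .22 205.5
```

```text
clock: 4.95
tool_pos: [0.4759, 0.1776, 0.2155]
orientation: [-180.0, -0.2, -154.7]
force: [0.7, 0.6, -4.4]
opening: 0.0141
t 4.95 pos [0.4759 0.1776 0.2155] rpy [-179.97   -0.2  -154.71] F [ 0.7  0.6 -4.4] open 0.0141
shift [-0.1963  0.6949 -0.0234] turn [-0.0001 -0.0006 -0.0006]
```

```bash
python3 -m handwheel '[[[-0.06,0.2,-0.01],[0,0,0]],[[-0.12,0.4,-0.02],[0,0,0]],[[-0.16,0.55,-0.02],[0,0,0]],[[-0.19,0.65,-0.02],[0,0,0]],[[-0.2,0.68,-0.02],[0,0,0]]]'
python3 -m handwheel '[[[0,0,0],[0,0,0]],[[0,0,0],[0,0,0]],[[0,0,0],[0,0,0]],[[0,0,0],[0,0,0]]]'
python3 - <<'E'
from m import *
s=snapshot("wrist"); pickle.dump((s,get_obs()),open("w3.pkl","wb")); save("w3.png",s)
E
python3 go.py .5119 .1938 .22 205.5
```

```text
clock: 5.37
tool_pos: [0.4543, 0.319, 0.219]
orientation: [-179.9, -0.2, -154.6]
force: [-0.2, 0.5, -3.1]
opening: 0.0139
clock: 5.7
tool_pos: [0.4556, 0.3152, 0.221]
orientation: [-180.0, -0.1, -154.8]
force: [0.4, -0.0, -3.7]
opening: 0.0138
t 5.75 pos [0.4557 0.3153 0.2213] rpy [-1.7999e+02 -3.0000e-02 -1.5478e+02] F [ 0.7 -0.2 -3.5] open 0.0135
shift [ 0.0044 -0.6692  0.0066] turn [-0.     -0.0001 -0.0008]
```

View pics/w3.png

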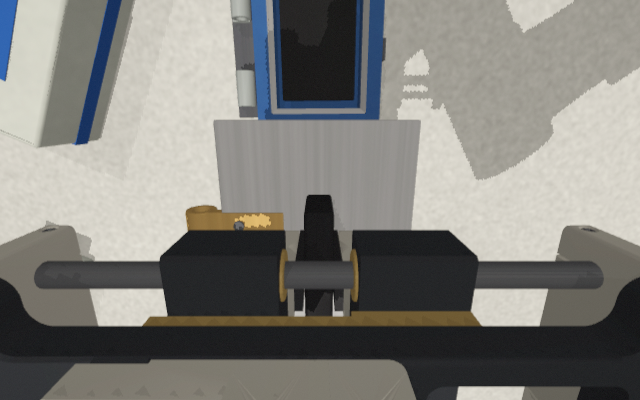

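The view shows the tray (x 280–358, rows 0–104) squarely aligned, and both steel knuckles at (240,10) and (245,87) with the gap between them. I'll convert these to positions.

Run:
```python
from m import *
s,o=pickle.load(open("w3.pkl","rb")); C=s["color"].astype(int); P=cloud(s); z=P[...,2]
a=np.radians(25.5); ex=np.array([np.cos(a),np.sin(a)]); ey=np.array([-ex[1],ex[0]])
T0=np.array([.5119,.1938])
def loc(p): d=(p[:2]-T0)*1000; return np.round([d@ex,d@ey],1)
g=C.max(-1)
v,u=np.indices(g.shape)
tray=(g<50)&(u>270)&(u<368)&(v<107)&(z>.045)
n,lab,st,_=cv2.connectedComponentsWithStats(tray.astype(np.uint8)); i=1+st[1:,4].argmax(); print(st[i], "tray z",np.median(z[lab==i])*1000)
# tray side edges (by row) in case coords
for r in (5,30,60,90):
    c=np.where(lab[r]==i)[0]; print("row",r,c.min(),c.max(),loc(ray(s,(c.min()-.5,r),.058)),loc(ray(s,(c.max()+.5,r),.058)))
for c in (290,320,345):
    r=np.where(lab[:,c]==i)[0]; print("col",c,r.max(),loc(ray(s,(c,r.max()+.5),.058)))
# blue outer edges near row
blue=(C[...,2]>C[...,0]+40)&(v<120)&(u>245)&(u<385)
for r in (20,60,100):
    c=np.where(blue[r]&(z[r]>.05))[0]; print("blue row",r,c.min(),c.max(),loc(ray(s,(c.min()-.5,r),.06)),loc(ray(s,(c.max()+.5,r),.06)))
for c in(238,242,246): print(c,[int(x) for x in g[0:118:2,c]])
```

```text
[ 280    0   76  101 7386] tray z 57.9768352855272
row 5 280 355 [ 35.2 -32.6] [-33.6 -32.3]
row 30 281 355 [ 35.1 -12.4] [-34.1 -12. ]
row 60 282 354 [35.2 13.1] [-33.9  13.5]
row 90 283 353 [35.2 39.9] [-33.7  40.3]
col 290 100 [28.2 49.7]
col 320 99 [-1.2 48.9]
col 345 99 [-25.6  49. ]
blue row 20 252 383 [ 60.9 -20.2] [-59.2 -19.6]
blue row 60 255 381 [60.3 13.3] [-59.1  13.9]
blue row 100 257 379 [60.7 49.1] [-59.1  49.7]
238 [184, 184, 187, 187, 188, 187, 189, 189, 149, 157, 134, 118, 96, 100, 101, 101, 101, 101, 100, 101, 102, 102, 100, 100, 99, 100, 100, 100, 100, 100, 101, 100, 100, 101, 101, 149, 173, 172, 172, 173, 171, 170, 170, 167, 166, 165, 165, 162, 161, 158, 158, 156, 176, 190, 210, 207, 207, 209, 212]
242 [172, 171, 173, 173, 173, 173, 174, 174, 143, 170, 157, 120, 93, 93, 91, 90, 91, 93, 97, 96, 97, 96, 97, 97, 98, 99, 100, 98, 99, 99, 101, 100, 100, 90, 69, 153, 184, 184, 184, 183, 183, 183, 183, 182, 184, 183, 182, 182, 181, 182, 182, 183, 181, 113, 96, 102, 101, 102, 100]
246 [145, 145, 146, 145, 147, 147, 149, 148, 138, 124, 131, 119, 95, 93, 95, 95, 94, 94, 96, 99, 100, 99, 98, 98, 98, 98, 99, 98, 99, 99, 99, 99, 69, 68, 68, 149, 178, 180, 180, 180, 180, 182, 182, 182, 183, 183, 183, 182, 182, 182, 183, 184, 184, 125, 97, 96, 97, 99, 98]
```

```bash
python3 -m handwheel '[[[0.001,-0.15,0],[0,0,0]],[[0.001,-0.33,0],[0,0,-0.0008]],[[0.001,-0.5,0],[0,0,-0.0008]],[[0.001,-0.62,0],[0,0,-0.0008]],[[0.001,-0.67,0],[0,0,-0.0008]]]'
python3 -m handwheel '[[[0,0,0.1],[0,0,0]],[[0,0,0.25],[0,0,0]],[[0,0,0.4],[0,0,0]],[[0,0,0.5],[0,0,0]],[[0,0,0.54],[0,0,0]]]'
python3 -m handwheel '[[[0,0,0],[0,0,0]],[[0,0,0],[0,0,0]],[[0,0,0],[0,0,0]],[[0,0,0],[0,0,0]]]'
python3 go.py .5127 .1938 .093 205.5
```

```text
clock: 6.17
tool_pos: [0.5133, 0.1918, 0.2217]
orientation: [-180.0, -0.0, -154.6]
force: [-0.1, 0.4, -3.2]
opening: 0.0136
clock: 6.58
tool_pos: [0.511, 0.1936, 0.1106]
orientation: [-180.0, -0.3, -154.5]
force: [0.0, -1.6, -3.0]
opening: 0.0138
clock: 6.92
tool_pos: [0.5135, 0.1959, 0.1152]
orientation: [180.0, 0.2, -154.4]
force: [-0.3, 0.2, -3.1]
opening: 0.0136
t 6.92 pos [0.5135 0.1959 0.1152] rpy [ 1.7997e+02  1.7000e-01 -1.5440e+02] F [-0.3  0.2 -3.1] open 0.0136
shift [ 0.0086 -0.0075  0.1111] turn [0.0001 0.0005 0.0003]
```

```bash
python3 -m handwheel '[[[0.0086,-0.0075,0.02],[0,0,0.0003]],[[0.0086,-0.0075,0.04],[0,0,0.0003]],[[0.0086,-0.0075,0.06],[0,0,0.0003]],[[0.0086,-0.0075,0.06],[0,0,0.0003]],[[0.0086,-0.0075,0.06],[0,0,0.0003]]]'
python3 -m handwheel '[[[0,0,0],[0,0,0]],[[0,0,0],[0,0,0]],[[0,0,0],[0,0,0]]]'
python3 go.py .5127 .1938 .093 205.5
python3 - <<'E'
from lid import *
s=snapshot("wrist"); t=snapshot("side"); w=get_obs(); pickle.dump((s,t,w),open("w4.pkl","wb"))
lid(s,w)
a=cv2.resize(s["color"][60:290,120:460],None,fx=1.6,fy=1.6); b=cv2.resize(t["color"][220:320,280:400],None,fx=4,fy=3.68,interpolation=cv2.INTER_CUBIC)
h=min(len(a),len(b)); im=cv2.resize(np.hstack([a[:h],b[:h]]),(800,288)); cv2.imwrite("pics/w4.png",im[:,:,::-1])
E
```

```text
clock: 7.33
tool_pos: [0.5115, 0.1929, 0.1012]
orientation: [-180.0, -0.0, -154.5]
force: [0.1, -1.3, -3.4]
opening: 0.0141
clock: 7.58
tool_pos: [0.5118, 0.1931, 0.1016]
orientation: [180.0, 0.0, -154.5]
force: [0.3, -0.4, -3.4]
opening: 0.0139
t 7.58 pos [0.5118 0.1931 0.1016] rpy [ 1.8000e+02  1.0000e-02 -1.5452e+02] F [ 0.3 -0.4 -3.4] open 0.0139
shift [-0.0054  0.0011  0.0432] turn [ 0.      0.     -0.0001]
plane tilt deg [ 0.05 -0.04] z at y=-40 17.8 N 15993
far edge y: mid [ 1.00000e-04 -6.89673e+01]
left x at y=-50 -54.7 slope -0.001
right x at y=-50 54.1 slope 0.001
```

View pics/w4.png

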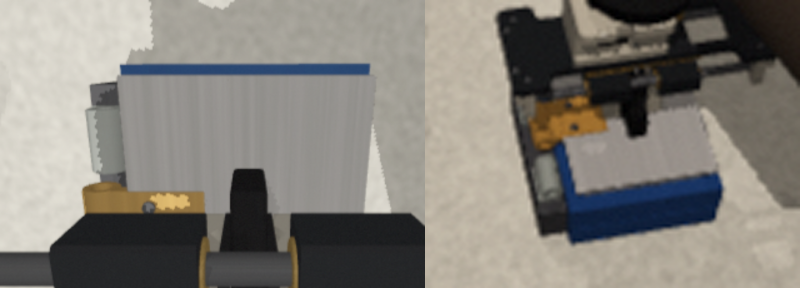

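The lid hovers square over the case. The brass knuckle (left crop, ~(100,200)) sits just inboard of the steel one (~(105,140)), and a uniform blue rim strip shows at the front. Now a slow descent with force checks.

```bash
python3 -m handwheel '[[[-0.004,0.001,0.01],[0,0,0]],[[-0.004,0.001,0.02],[0,0,0]],[[-0.004,0.001,0.03],[0,0,0]],[[-0.004,0.001,0.038],[0,0,0]],[[-0.004,0.001,0.045],[0,0,0]]]'
python3 -m handwheel '[[[0,0,0],[0,0,0]],[[0,0,0],[0,0,0]],[[0,0,0],[0,0,0]]]'
python3 go.py .5127 .1938 .087 205.5
```

```text
clock: 8.1
tool_pos: [0.5122, 0.1935, 0.0922]
orientation: [-180.0, -0.0, -154.5]
force: [0.1, 0.2, -3.0]
opening: 0.0138
clock: 8.35
tool_pos: [0.5124, 0.1936, 0.0926]
orientation: [180.0, 0.0, -154.5]
force: [-0.4, 0.3, -4.6]
opening: 0.0138
t 8.35 pos [0.5124 0.1936 0.0926] rpy [ 180.      0.   -154.52] F [-0.4  0.3 -4.6] open 0.0138
shift [-0.0018  0.0002  0.0278] turn [ 0.      0.     -0.0001]
```

```bash
python3 -m handwheel '[[[0,0,0.005],[0,0,0]],[[0,0,0.01],[0,0,0]],[[0,0,0.015],[0,0,0]],[[0,0,0.02],[0,0,0]],[[0,0,0.025],[0,0,0]]]'
python3 -m handwheel '[[[0,0,0],[0,0,0]],[[0,0,0],[0,0,0]],[[0,0,0],[0,0,0]]]'
python3 go.py .5127 .1938 .083 205.5
```

```text
clock: 8.77
tool_pos: [0.5126, 0.1937, 0.0879]
orientation: [180.0, 0.0, -154.5]
force: [-2.1, -0.2, 2.8]
opening: 0.0137
clock: 9.02
tool_pos: [0.5125, 0.1937, 0.0878]
orientation: [180.0, 0.0, -154.5]
force: [-1.7, -0.5, 3.0]
opening: 0.0145
t 9.02 pos [0.5125 0.1937 0.0878] rpy [ 1.8000e+02  3.0000e-02 -1.5452e+02] F [-1.7 -0.5  3. ] open 0.0145
shift [-0.0009  0.0002  0.0238] turn [ 0.      0.0001 -0.0001]
```

```bash
python3 -m handwheel '[[[0,0,0.005],[0,0,0]],[[0,0,0.01],[0,0,0]],[[0,0,0.015],[0,0,0]],[[0,0,0.02],[0,0,0]],[[0,0,0.022],[0,0,0]]]'
python3 -m handwheel '[[[0,0,0],[0,0,0]],[[0,0,0],[0,0,0]],[[0,0,0],[0,0,0]]]'
python3 go.py .5127 .1938 .083 205.5
```

```text
clock: 9.43
tool_pos: [0.5126, 0.1937, 0.0836]
orientation: [-180.0, 0.0, -154.5]
force: [-4.6, 0.5, 13.3]
opening: 0.014
clock: 9.68
tool_pos: [0.5125, 0.1937, 0.0836]
orientation: [-180.0, 0.0, -154.5]
force: [-3.6, -0.5, 7.6]
opening: 0.0139
t 9.68 pos [0.5125 0.1937 0.0836] rpy [-1.8000e+02  3.0000e-02 -1.5451e+02] F [-3.6 -0.5  7.6] open 0.0139
shift [-0.0009  0.0001  0.0029] turn [-0.      0.0001 -0.    ]
```

```bash
python3 -m handwheel '[[[0.002,0,0.002],[0,0,0]],[[0.004,0.001,0.004],[0,0,0]],[[0.004,0.001,0.005],[0,0,0]],[[0.004,0.001,0.005],[0,0,0]],[[0.004,0.001,0.005],[0,0,0]]]'
python3 -m handwheel '[[[0,0,0],[0,0,0]],[[0,0,0],[0,0,0]],[[0,0,0],[0,0,0]]]'
python3 go.py .5127 .1938 .083 205.5
python3 - <<'E'
from lid import *
s=snapshot("wrist"); t=snapshot("side"); w=get_obs(); lid(s,w); print(np.round(w["force"],1))
P=cloud(t); z=P[...,2]; C=t["color"].astype(int)
a=cv2.resize(s["color"][60:290,120:460],None,fx=1.6,fy=1.6); b=cv2.resize(t["color"][220:320,280:400],None,fx=4,fy=3.68,interpolation=cv2.INTER_CUBIC)
im=cv2.resize(np.hstack([a,b]),(800,288)); cv2.imwrite("pics/w5.png",im[:,:,::-1])
Q=cloud(s); m=(C.min(-1)>100)&(z>.05)&(z<.09)&(P[...,0]>.42)&(P[...,0]<.6)&(P[...,1]>.15)&(P[...,1]<.28); print("side plate z",np.percentile(z[m],[5,50,95]).round(4))
D=s["color"].astype(int); m=(D.min(-1)>80)&(Q[...,2]>.05)&(Q[...,2]<.09); print("wrist plate z",np.median(Q[...,2][m]).round(4))
E
```

```text
clock: 10.1
tool_pos: [0.5125, 0.1937, 0.0836]
orientation: [-180.0, 0.1, -154.5]
force: [-3.1, -1.5, 14.6]
opening: 0.0142
clock: 10.35
tool_pos: [0.5125, 0.1937, 0.0836]
orientation: [-180.0, 0.1, -154.5]
force: [-2.2, -0.3, 14.0]
opening: 0.0141
t 10.35 pos [0.5125 0.1937 0.0836] rpy [-1.7998e+02  1.3000e-01 -1.5448e+02] F [-2.2 -0.3 14. ] open 0.0141
shift [-0.0009  0.      0.0029] turn [-0.0001  0.0004  0.    ]
plane tilt deg [-0.13  0.05] z at y=-40 17.9 N 17153
far edge y: mid [ 2.00000e-04 -6.90041e+01]
left x at y=-50 -54.6 slope -0.001
right x at y=-50 54.2 slope -0.002
[-2.7 -1.6 13.8]
side plate z [0.0625 0.0654 0.0684]
wrist plate z 0.0658
```

View pics/w5.png

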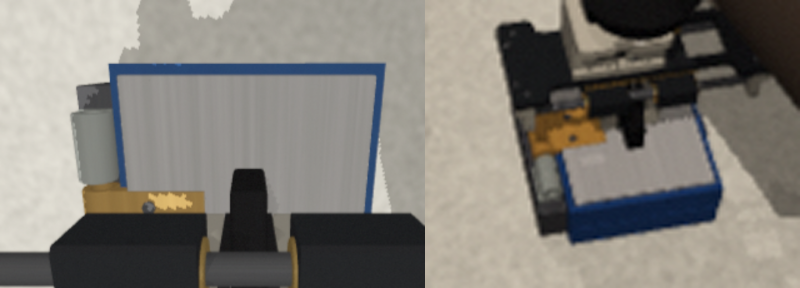

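The plate is on the rim: 1 mm more command gave no motion and about 6 N more force, and the plate top reads 65.8 mm against 66 expected. I'll check the rim margins for centring (expected 4, 6 and 5 mm).

Run:
```python
from m import *
s=snapshot("wrist"); o=get_obs(); C=s["color"].astype(int); T=R.from_euler("xyz",o["orientation"],degrees=True)
L=lambda u,v,h:(T.inv().apply(ray(s,(u,v),h)-o["tool_pos"])*1000).round(1)[:2]
blue=(C[...,2]>C[...,0]+40)
for r in (130,150,170,185):
    c=np.where(blue[r,190:460])[0]+190; g=np.diff(c).argmax()
    x=[L(c[0]-.5,r,.06)[0],L(c[g]+.5,r,.066)[0],L(c[g+1]-.5,r,.066)[0],L(c[-1]+.5,r,.06)[0]]
    print(r,c[0],c[g],c[g+1],c[-1],x,"margins hinge",round(x[1]-x[0],1),"far",round(x[3]-x[2],1))
for c in (260,300,340,370):
    r=np.where(blue[90:150,c])[0]+90; print(c,r.min(),r.max(),L(c,r.min()-.5,.06)[1],L(c,r.max()+.5,.066)[1])
for c in (172,176,180,184): print("col",c,C[120:200:2,c].tolist()[20:])
```

```text
130 209 213 421 425 [np.float64(-59.8), np.float64(-55.0), np.float64(54.6), np.float64(59.3)] margins hinge 4.8 far 4.7
150 211 215 419 423 [np.float64(-59.8), np.float64(-54.9), np.float64(54.5), np.float64(59.3)] margins hinge 4.9 far 4.8
170 213 217 417 421 [np.float64(-59.8), np.float64(-54.9), np.float64(54.4), np.float64(59.2)] margins hinge 4.9 far 4.8
185 214 218 416 420 [np.float64(-60.1), np.float64(-55.1), np.float64(54.6), np.float64(59.5)] margins hinge 5.0 far 4.9
260 111 118 -73.8 -69.8
300 111 118 -73.8 -69.8
340 111 118 -73.8 -69.8
370 111 118 -73.8 -69.8
col 172 [[222, 219, 209], [223, 220, 209], [221, 217, 207], [218, 215, 205], [217, 214, 204], [217, 214, 204], [217, 214, 204], [215, 213, 202], [215, 212, 202], [218, 215, 205], [222, 219, 209], [224, 221, 211], [223, 220, 210], [219, 215, 206], [214, 211, 201], [214, 211, 201], [217, 213, 204], [217, 214, 204], [218, 214, 205], [218, 215, 205]]
col 176 [[216, 212, 202], [219, 216, 206], [221, 218, 208], [219, 216, 206], [219, 216, 206], [220, 218, 207], [220, 217, 207], [219, 215, 205], [216, 214, 204], [220, 217
[... 175 characters left out ...]
]]
col 180 [[121, 123, 117], [122, 124, 118], [166, 168, 162], [163, 166, 159], [161, 162, 156], [141, 142, 136], [158, 161, 154], [157, 160, 153], [156, 157, 150], [151, 154, 148], [148, 151, 146], [156, 158, 150], [182, 181, 172], [191, 189, 180], [216, 213, 203], [218, 215, 205], [220, 217, 207], [221, 218, 208], [219, 215, 206], [215, 212, 202]]
col 184 [[127, 129, 123], [127, 129, 123], [127, 129, 123], [125, 127, 121], [125, 128, 122], [125, 128, 121], [126, 129, 122], [126, 128, 123], [126, 128, 122], [126, 128, 122], [125, 126, 121], [125, 126, 120], [126, 128, 122], [127, 129, 122], [126, 128, 122], [127, 129, 123], [125, 128, 121], [125, 128, 122], [150, 152, 145], [166, 169, 162]]
```

Margins read 4.9, 4.8 and 4.0 mm, so the lid may sit about 1 mm off centre within its 1.5 mm play. There is also a 2.7 N side force. I'll ease up 3 mm with the plug still in the opening and feel for the walls.

```bash
cat > f.py <<'E'
from h import *
o=get_obs(); T=R.from_euler("xyz",o["orientation"],degrees=True)
c=np.array([.5119,.1938,0]); C=R.from_euler("z",25.5,degrees=True)
print("t",round(o["clock"],2),"TCP in case mm",(C.inv().apply(o["tool_pos"]-c)*1000).round(2),"F case",C.inv().apply(o["force"]).round(1),"M case",C.inv().apply(o["moment"]).round(2))
E
python3 f.py
python3 -m handwheel '[[[0,0,-0.01],[0,0,0]],[[0,0,-0.02],[0,0,0]],[[0,0,-0.02],[0,0,0]],[[0,0,-0.02],[0,0,0]],[[0,0,-0.02],[0,0,0]]]' >/dev/null; python3 f.py
python3 -m handwheel '[[[0.003,0,0],[0,0,0]],[[0.006,0,0],[0,0,0]],[[0.01,0,0],[0,0,0]],[[0.01,0,0],[0,0,0]],[[0.01,0,0],[0,0,0]]]' >/dev/null; python3 f.py
python3 -m handwheel '[[[-0.005,0,0],[0,0,0]],[[-0.01,0,0],[0,0,0]],[[-0.015,0,0],[0,0,0]],[[-0.015,0,0],[0,0,0]],[[-0.015,0,0],[0,0,0]]]' >/dev/null; python3 f.py
```

```text
t 10.5 TCP in case mm [ 0.54 -0.33 83.56] F case [-2.7 -0.6 14. ] M case [ 0.02  1.39 -0.01]
t 10.92 TCP in case mm [ 0.43 -0.3  86.35] F case [ 4.1 -3.5  2.9] M case [-1.   -1.25 -0.01]
t 11.33 TCP in case mm [-3.200e-01  1.000e-02  8.656e+01] F case [ 8.6 -3.6  0.5] M case [-1.28 -3.   -0.02]
t 11.75 TCP in case mm [-1.600e-01 -6.000e-02  8.587e+01] F case [ 0.3 -0.5  4.9] M case [-0.02 -0.07 -0.01]
```

```bash
python3 -m handwheel '[[[-0.002,0,0],[0,0,0]],[[-0.004,0,0],[0,0,0]],[[-0.006,0,0],[0,0,0]],[[-0.006,0,0],[0,0,0]],[[-0.006,0,0],[0,0,0]]]' >/dev/null; python3 f.py
python3 -m handwheel '[[[-0.002,0,0],[0,0,0]],[[-0.004,0,0],[0,0,0]],[[-0.006,0,0],[0,0,0]],[[-0.006,0,0],[0,0,0]],[[-0.006,0,0],[0,0,0]]]' >/dev/null; python3 f.py
python3 -m handwheel '[[[-0.002,0,0],[0,0,0]],[[-0.004,0,0],[0,0,0]],[[-0.006,0,0],[0,0,0]],[[-0.006,0,0],[0,0,0]],[[-0.006,0,0],[0,0,0]]]' >/dev/null; python3 f.py
```

```text
t 12.17 TCP in case mm [ 3.000e-02 -1.200e-01  8.542e+01] F case [-4.5  1.5  3.7] M case [0.82 1.62 0.02]
t 12.58 TCP in case mm [ 2.54 -0.41 85.95] F case [-4.7 -0.2  4.1] M case [-0.04  1.83  0.01]
t 13.0 TCP in case mm [ 2.89 -0.45 85.83] F case [-7.4  0.1  5.5] M case [0.27 2.94 0.1 ]
```

```bash
python3 -m handwheel '[[[0.004,0,0],[0,0,0]],[[0.008,0,0],[0,0,0]],[[0.01,0,0],[0,0,0]],[[0.01,0,0],[0,0,0]],[[0.01,0,0],[0,0,0]]]' >/dev/null; python3 f.py
python3 -m handwheel '[[[0,0.003,0],[0,0,0]],[[0,0.006,0],[0,0,0]],[[0,0.008,0],[0,0,0]],[[0,0.008,0],[0,0,0]],[[0,0.008,0],[0,0,0]]]' >/dev/null; python3 f.py
python3 -m handwheel '[[[0,0.003,0],[0,0,0]],[[0,0.005,0],[0,0,0]],[[0,0.005,0],[0,0,0]],[[0,0.005,0],[0,0,0]],[[0,0.005,0],[0,0,0]]]' >/dev/null; python3 f.py
```

```text
t 13.42 TCP in case mm [ 2.75 -0.35 86.39] F case [-0.3 -3.1  2.7] M case [-1.21  0.49  0.04]
t 13.83 TCP in case mm [ 2.69  1.39 86.44] F case [ 0.5 -5.   3. ] M case [-1.85  0.02  0.02]
t 14.25 TCP in case mm [ 2.67  1.51 86.49] F case [  1.4 -10.6   2.8] M case [-3.7  -0.35  0.03]
```

```bash
python3 -m handwheel '[[[0,-0.006,0],[0,0,0]],[[0,-0.012,0],[0,0,0]],[[0,-0.017,0],[0,0,0]],[[0,-0.017,0],[0,0,0]],[[0,-0.017,0],[0,0,0]]]' >/dev/null; python3 f.py
python3 -m handwheel '[[[0.002,-0.003,0],[0,0,0]],[[0.004,-0.006,0],[0,0,0]],[[0.004,-0.008,0],[0,0,0]],[[0.004,-0.008,0],[0,0,0]],[[0.004,-0.008,0],[0,0,0]]]' >/dev/null; python3 f.py
python3 -m handwheel '[[[0.002,-0.003,0],[0,0,0]],[[0.004,-0.004,0],[0,0,0]],[[0.004,-0.004,0],[0,0,0]],[[0.004,-0.004,0],[0,0,0]],[[0.004,-0.004,0],[0,0,0]]]' >/dev/null; python3 f.py
```

```text
t 14.67 TCP in case mm [ 2.67 -0.26 86.3 ] F case [1.  3.9 3.6] M case [ 1.77 -0.04  0.02]
t 15.08 TCP in case mm [ 2.09 -1.9  86.45] F case [1.3 8.2 4.1] M case [ 2.88 -0.24  0.09]
t 15.5 TCP in case mm [ 1.99 -2.   86.54] F case [ 2.  10.4  3.1] M case [ 4.05 -0.77 -0.01]
```

```bash
python3 -m handwheel '[[[0,0.004,-0.01],[0,0,0]],[[0,0.008,-0.02],[0,0,0]],[[0,0.012,-0.022],[0,0,0]],[[0,0.0145,-0.022],[0,0,0]],[[0,0.0145,-0.022],[0,0,0]]]' >/dev/null; python3 f.py
python3 -m handwheel '[[[0,0,0],[0,0,0]],[[0,0,0],[0,0,0]],[[0,0,0],[0,0,0]]]'; python3 f.py
```

```text
t 15.92 TCP in case mm [ 5.000e-02 -1.010e+00  9.032e+01] F case [ 1.9 -2.5  0.6] M case [-0.5  -0.72  0.04]
clock: 16.17
tool_pos: [0.5123, 0.193, 0.0903]
orientation: [-180.0, -0.1, -154.5]
force: [2.6, -1.2, 1.0]
opening: 0.0139
t 16.17 TCP in case mm [ 4.000e-02 -8.700e-01  9.031e+01] F case [ 1.9 -2.2  1. ] M case [-0.79 -0.36  0.  ]
```

```bash
python3 -m handwheel '[[[-0.003,0.002,0],[0,0,0]],[[-0.006,0.004,0],[0,0,0]],[[-0.006,0.004,0],[0,0,0]],[[-0.006,0.004,0],[0,0,0]],[[-0.006,0.004,0],[0,0,0]]]'; python3 f.py
```

```text
clock: 16.58
tool_pos: [0.5126, 0.1944, 0.0901]
orientation: [-180.0, -0.1, -154.5]
force: [-2.2, -2.6, 1.3]
opening: 0.0138
t 16.58 TCP in case mm [ 0.86  0.26 90.15] F case [-3.1 -1.4  1.3] M case [-0.35  1.1  -0.04]
```

```bash
python3 -m handwheel '[[[-0.003,-0.002,0.007],[0,0,0]],[[-0.003,-0.002,0.014],[0,0,0]],[[-0.003,-0.002,0.021],[0,0,0]],[[-0.003,-0.002,0.028],[0,0,0]],[[-0.003,-0.002,0.034],[0,0,0]]]'; python3 f.py
python3 -m handwheel '[[[0,0,0.002],[0,0,0]],[[0,0,0.003],[0,0,0]],[[0,0,0.003],[0,0,0]],[[0,0,0.003],[0,0,0]]]'; python3 f.py
```

```text
clock: 17.0
tool_pos: [0.5137, 0.1947, 0.0836]
orientation: [180.0, -0.0, -154.5]
force: [-6.4, -0.2, 8.3]
opening: 0.014
t 17.0 TCP in case mm [2.040e+00 4.000e-02 8.362e+01] F case [-5.8  2.6  8.3] M case [1.06 2.57 0.01]
clock: 17.33
tool_pos: [0.5137, 0.1947, 0.0836]
orientation: [180.0, -0.0, -154.5]
force: [-7.9, -1.6, 9.8]
opening: 0.0137
t 17.33 TCP in case mm [2.040e+00 7.000e-02 8.361e+01] F case [-7.8  2.   9.8] M case [ 0.9   2.7  -0.06]
```

```bash
python3 -m handwheel '[[[0.002,0,-0.01],[0,0,0]],[[0.006,0.001,-0.02],[0,0,0]],[[0.008,0.001,-0.02],[0,0,0]],[[0.007,0.001,-0.02],[0,0,0]],[[0.007,0,-0.02],[0,0,0]]]' >/dev/null; python3 f.py
python3 -m handwheel '[[[0,0,0.006],[0,0,0]],[[0,0,0.012],[0,0,0]],[[0,0,0.018],[0,0,0]],[[0,0,0.022],[0,0,0]],[[0,0,0.022],[0,0,0]]]' >/dev/null; python3 f.py
```

```text
t 17.75 TCP in case mm [1.950e+00 5.000e-02 8.746e+01] F case [0.6 0.8 3.4] M case [ 0.22 -0.3  -0.02]
t 18.17 TCP in case mm [ 1.96  0.09 83.58] F case [ 0.2  0.7 10.1] M case [ 0.13 -0.    0.01]
```

```bash
python3 -m handwheel '[[[0,0,-0.01],[0,0,0]],[[0.004,-0.001,-0.02],[0,0,0]],[[0.008,-0.001,-0.028],[0,0,0]],[[0.008,-0.001,-0.028],[0,0,0]],[[0.004,-0.001,-0.028],[0,0,0]]]' >/dev/null; python3 f.py
python3 -m handwheel '[[[0,0,0],[0,0,0]],[[0,0,0],[0,0,0]]]' >/dev/null; python3 f.py
```

```text
t 18.58 TCP in case mm [-0.36 -0.16 88.15] F case [-0.7  2.1  3.9] M case [ 0.9  -0.    0.01]
t 18.75 TCP in case mm [-0.32 -0.16 88.14] F case [0.1 2.9 5.2] M case [ 1.07 -0.12 -0.04]
```

```bash
python3 -m handwheel '[[[-0.002,0,0],[0,0,0]],[[-0.004,0,0],[0,0,0]],[[-0.004,0,0],[0,0,0]]]' >/dev/null; python3 f.py
python3 -m handwheel '[[[-0.002,0,0],[0,0,0]],[[-0.003,0,0],[0,0,0]],[[-0.003,0,0],[0,0,0]]]' >/dev/null; python3 f.py
```

```text
t 19.0 TCP in case mm [-0.11 -0.31 87.82] F case [-0.8  3.2  2.1] M case [1.21 0.56 0.05]
t 19.25 TCP in case mm [ 0.34 -0.6  87.75] F case [-2.8  2.   3.3] M case [0.61 1.39 0.03]
```

Creeping toward the centre (1.3, -0.2). One more nudge, then press.

```bash
python3 -m handwheel '[[[-0.002,0.001,0],[0,0,0]],[[-0.003,0.001,0],[0,0,0]],[[-0.003,0.001,0],[0,0,0]]]' >/dev/null; python3 f.py
python3 -m handwheel '[[[0,0,0.007],[0,0,0]],[[0,0,0.014],[0,0,0]],[[0,0,0.02],[0,0,0]],[[0,0,0.023],[0,0,0]],[[0,0,0.025],[0,0,0]]]' >/dev/null; python3 f.py
```

```text
t 19.5 TCP in case mm [ 1.55 -0.51 88.06] F case [-3.6 -0.4  1.3] M case [-0.19  1.43 -0.01]
t 19.92 TCP in case mm [ 1.8  -0.45 83.58] F case [-7.6 -1.  12.3] M case [-0.52  2.77 -0.01]
```

```bash
python3 -m handwheel '[[[0.003,0.001,0.001],[0,0,0]],[[0.006,0.001,0.003],[0,0,0]],[[0.006,0.001,0.003],[0,0,0]],[[0.006,0.001,0.003],[0,0,0]]]' >/dev/null; python3 f.py
python3 - <<'E'
from lid import *
s=snapshot("wrist"); t=snapshot("side"); p=snapshot("top"); o=get_obs(); C=s["color"].astype(int); T=R.from_euler("xyz",o["orientation"],degrees=True)
lid(s,o)
L=lambda u,v,h:(T.inv().apply(ray(s,(u,v),h)-o["tool_pos"])*1000)[:2]
blue=(C[...,2]>C[...,0]+40)
for r in (130,150,170,185):
    c=np.where(blue[r,190:460])[0]+190; g=np.diff(c).argmax()
    print(r,"margins hinge",round(L(c[g]+.5,r,.066)[0]-L(c[0]-.5,r,.06)[0],1),"far",round(L(c[-1]+.5,r,.06)[0]-L(c[g+1]-.5,r,.066)[0],1))
r=np.where(blue[90:150,300])[0]+90; print("front margin",(L(300,r.max()+.5,.066)-L(300,r.min()-.5,.06))[1].round(1))
Q=cloud(s)[...,2]; m=(C.min(-1)>80)&(Q>.05)&(Q<.09); print("plate z",np.median(Q[m]).round(4))
b=cv2.resize(t["color"][150:330,240:420],(400,400)); a=cv2.resize(s["color"][60:300,120:460],(400,282))
a=np.vstack([a,np.zeros((118,400,3),np.uint8)]); cv2.imwrite("pics/w6.png",np.hstack([a,b])[:,:,::-1])
save("top6.png",p)
E
```

```text
t 20.25 TCP in case mm [ 1.79 -0.38 83.58] F case [-2.9 -4.5  8.2] M case [-1.53  1.41 -0.02]
plane tilt deg [-0.09  0.03] z at y=-40 17.9 N 17219
far edge y: mid [ 3.00000e-04 -6.89666e+01]
left x at y=-50 -54.7 slope -0.0
right x at y=-50 54.1 slope 0.0
130 margins hinge 3.7 far 6.4
150 margins hinge 3.8 far 6.5
170 margins hinge 3.8 far 6.5
185 margins hinge 3.8 far 6.0
front margin 4.1
plate z 0.0658
```

View pics/w6.png

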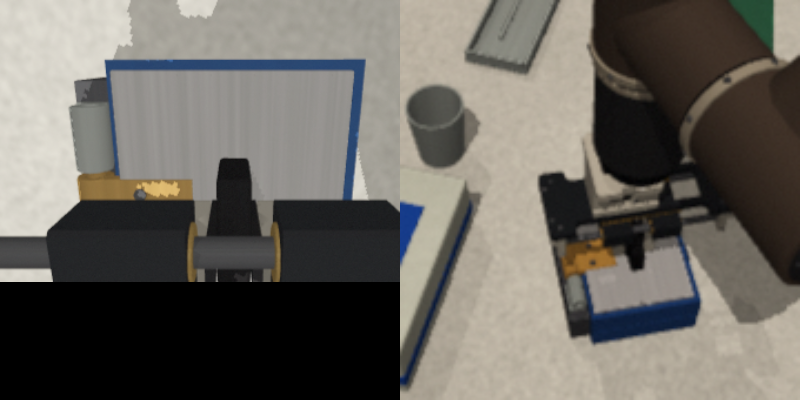

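View pics/top6.png

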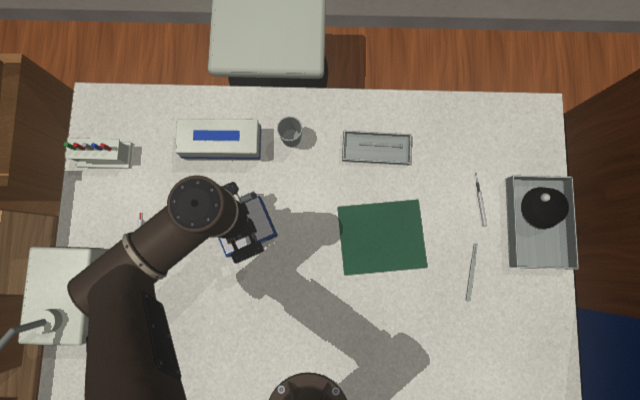

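The view shows the margins now 3.8 and 6.4 mm (expected 4 and 6), the knuckle between the steel ones, and everything else undisturbed. I'll add some press margin and confirm it holds.

```bash
python3 -m handwheel '[[[0,-0.001,0.002],[0,0,0]],[[0,-0.002,0.004],[0,0,0]],[[0,-0.002,0.006],[0,0,0]],[[0,-0.002,0.006],[0,0,0]],[[0,-0.002,0.006],[0,0,0]]]'; python3 f.py
python3 -m handwheel '[[[0,0,0],[0,0,0]],[[0,0,0],[0,0,0]],[[0,0,0],[0,0,0]],[[0,0,0],[0,0,0]],[[0,0,0],[0,0,0]]]' >/dev/null; python3 f.py
python3 -m handwheel '[[[0,0,0],[0,0,0]],[[0,0,0],[0,0,0]],[[0,0,0],[0,0,0]],[[0,0,0],[0,0,0]],[[0,0,0],[0,0,0]]]'; python3 f.py
```

```text
clock: 20.82
tool_pos: [0.5137, 0.1942, 0.0836]
orientation: [-180.0, 0.1, -154.5]
force: [-7.9, -3.7, 20.0]
opening: 0.0135
t 20.82 TCP in case mm [ 1.83 -0.43 83.57] F case [-8.7  0.1 20. ] M case [-0.19  3.39 -0.07]
t 21.23 TCP in case mm [ 1.84 -0.4  83.57] F case [-8.3 -1.  19.6] M case [-0.16  3.35 -0.04]
clock: 21.65
tool_pos: [0.5137, 0.1942, 0.0836]
orientation: [-180.0, 0.1, -154.5]
force: [-6.6, -3.3, 20.1]
opening: 0.0131
t 21.65 TCP in case mm [ 1.82 -0.43 83.55] F case [-7.3 -0.1 20.1] M case [-0.09  3.4  -0.03]
```

```bash
python3 -m handwheel '[[[0.002,0,-0.001],[0,0,0]],[[0.005,0,-0.002],[0,0,0]],[[0.005,0,-0.002],[0,0,0]],[[0.005,0,-0.002],[0,0,0]],[[0.005,0,-0.002],[0,0,0]]]' >/dev/null; python3 f.py
python3 -m handwheel '[[[0,0,0],[0,0,0]],[[0,0,0],[0,0,0]],[[0,0,0],[0,0,0]],[[0,0,0],[0,0,0]]]'; python3 f.py
```

```text
t 22.07 TCP in case mm [ 1.81 -0.4  83.58] F case [-2.6 -2.6 13.1] M case [-0.87  1.49 -0.05]
clock: 22.4
tool_pos: [0.5137, 0.1942, 0.0836]
orientation: [-180.0, 0.2, -154.5]
force: [-0.9, -3.6, 12.4]
opening: 0.0137
t 22.4 TCP in case mm [ 1.81 -0.4  83.57] F case [-2.3 -2.9 12.4] M case [-0.92  1.48 -0.07]
```

Steady and seated: about 16 N of press against the tray's 9 N, with low side load. Handing in.

```bash
python3 -c "
from plant import *
print(close_job())"; python3 f.py
```

```text
the job is handed in; nothing more can be done
None
the job is handed in; nothing more can be done
```

I picked the lid up by its handle, set it in the case with the brass knuckle between the steel ones, and pressed it fully down. I handed the job in at 22.4 s, still gripping the handle and pressing. No verdict came back, and the state can't be read after hand-in.

**Checks that agreed**
- **Seating:** the plate top read 65.8 mm (66 expected). The gripper stayed at the same height when I commanded more press, so the plate is on the rim.
- **Press:** the last reading was 12.4 N upward on the gripper. With the lid's weight that is about 16 N of push against the tray's 9 N.
- **Grip:** the opening read 13.7 mm on the 14 mm handle.
- **Sideways along case x:** the rim margins were 3.8 and 6.4 mm (4 and 6 expected). Feeling for the opening's walls put the lid about 0.5 mm off centre towards the hinge, within its 1.5 mm play.
- **Other things:** in the last top view the dish, pin, beaker, tissue box, forceps and handpiece were where they started. The arm mostly hid the syringe, so I couldn't check it.

**Checks that disagreed or were imperfect**
- **Along the hinge line:** the front margin read 4.1 mm (5 expected), but feeling the walls put the lid only about 0.2 mm off centre. Both are within the play.
- **Early slip:** the plate read about 1 mm lower in the grip when hovering over the case than just after pickup. It stayed there through the later checks.
- **First seating:** the lid first seated about 1 mm off centre in x, so I eased it up a few millimetres and re-seated it. A side load of about 4 N remained at hand-in.

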